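Fasten the tablet dispenser and hold its selector at the third click

TASK

Swing the tablet dispenser's steel hasp down over the staple so that it lies flat and fastens the hopper lid, then turn the selector knob clockwise to its third click (the rest position does not count), without going on towards the fourth. The knob springs back if let go, so keep gripping it there: the program finishes while the fingers still hold the knob at the third click. Leave the things standing around the dispenser where they are.

Things in the scene. Friction and masses are not known exactly. Their poses are not given: they have to be found in the camera images.
- dispenser: cream tablet dispenser, fixed, 180 (x) x 300 (y) mm; origin at the centre of its underside, z up; front (three dark outlets) to -x. Its +y half is a hopper (y 20 to 140, flat top at z = 136 mm: white lid behind, grey ledge in front). Its -y half is a flat deck at z = 90 mm with the knob; five 3 mm high pips on a 44 mm radius mark the knob's rest and four clicks
- hasp (a joint): hasp angle about its hinge line (along the dispenser's y), rad: 0 = flat over the staple, pointing to the dispenser's -x (fastened); 1.57 = upright; up to 2.15 = leaning back over the lid. The stiff hinge (0.03 N m) stays where it is left; about 1 N at the end moves it; nothing latches
- hasp_hinge (a point): middle of the hasp's hinge line, on top of the hopper at x = 1, y = 80, z = 139 mm of the dispenser. The hasp is a steel strap 72 mm long, 34 mm wide, 3 mm thick, with a slot 30 to 48 mm from the hinge; its plain end (48 to 72 mm) can be pressed with a fingertip
- hasp_tip (a point): middle of the free end of the hasp, 72 mm from the hinge line; moves with the hasp
- staple (a point): top of the fixed wire staple that stands up through the slot of the closed hasp: 14 mm wide along y, 4 mm along x, 40 mm in front (-x) of the hinge line, rising 14 mm above the ledge
- selector (a joint): knob angle, rad, clockwise from above; 0 = rest at its end stop. Clicks at 0.4, 0.8, 1.2 (the third) and 1.6; travel ends at 1.75. A spring always drives it back to 0: 0.075 N m at rest, 0.11 N m at the third click, plus a click ripple of about 0.05 N m: stiffest 0.1 rad past each click, easiest 0.1 rad before the next
- selector_bar: grip bar of the grey knob: upright plate 46 mm long (its own x), 14 mm thick, 34 mm high; origin at the centre of its underside, on the vertical knob axis, 101 mm above the counter. At rest its length lies along the dispenser's x, the end with the steel line and nose to -x. Under it a round skirt of 56 mm diameter
- selector_grip (a point): point on the knob's vertical axis at the height to grip the bar, 122 mm above the counter, 13 mm below the bar's top; at x = -15, y = -75 mm of the dispenser
- bottle: bystander: amber medicine bottle, 60 mm diameter, 150 mm high; origin at the centre of its underside
- jar: bystander: white jar, 60 mm diameter, 80 mm high; origin at the centre of its underside
- carton: bystander: cardboard carton 60 x 75 x 110 mm high; origin at the centre of its underside
- calculator: bystander: flat desk calculator 130 x 80 x 16 mm, lying; origin at the centre of its underside

How it is judged (in metres and radians):
On the way, in this order (a step that is already met when the one before it is completed fails the run):
1. the hasp lies down over the staple, the selector still at rest (value of joint hasp below 0.12 rad and value of joint selector below 0.25 rad), for 0.2 s.
2. the fingers hold the selector at the third click (value of joint selector between 1.05 and 1.35 rad and contact force between selector_bar and the fingers above 1 N), for 0.3 s.
At the end, for the whole second after the job is handed in: The selector stands still at its third click (1.05 to 1.35 rad), held by the fingers (contact over 1 N); the hasp lies over the staple (under 0.12 rad from flat); the bystanders are within 20 mm of their starting places (all of step 2 and velocity of joint selector between -0.15 and 0.15 rad/s and value of joint hasp below 0.12 rad and distance of each of bottle, jar, carton, calculator from where it was at the start of the episode below 0.02 m); the arm keeps its last pose, push and grip.
It fails at once if the selector is turned past the third click towards the fourth (over 1.45 rad) (value of joint selector above 1.45 rad).
It fails at once if the selector is turned to a click while the lid is unfastened (value of joint selector above 0.35 rad and value of joint hasp above 0.3 rad).
It fails at once if a bystander is pushed or knocked over (distance of any of bottle, jar, carton, calculator from where it was at the start of the episode above 0.03 m or angle between any of bottle, jar, carton, calculator's own z axis and vertical above 0.5 rad).
It also fails if it takes over 48 s, if anything falls off the work surface, if the arm or the gripper's body presses on something with over 40 N, if the wrist force passes 120 N, or if a joint passes its speed limit or range.

ROBOT

A 7-joint arm with a two-finger parallel gripper is mounted at the origin on the work surface. World frame = base frame: x ahead of the robot, y to its left, z up, the work surface at z = 0. Lengths are in mm, angles in rad, forces in N, time in s.
With the tool pointing down it reaches from about 400 to 875 mm from the base axis. Payload 19.3 kg.
Tool frame: the origin (TCP) lies at the very end of the fingers, on their centre line; the grasp point (between the pads) lies 19 mm behind it; z points along the fingers, y is the line along which they close (so a half turn about z gives the same grasp; the last joint's range is limited). The gripper opens to 85 mm and grips with 20 to 120 N. Pads are 22 mm wide; open, the fingers measure 114 mm over their backs; the gripper's body (76 mm by 85 mm) begins 54 mm behind the grasp point. The pads swing forward as they close: fully open they stand 13 mm farther back than shut.
Start: joints at [-1.274, 0.521, -0.036, 1.599, 0.021, 1.021, -0.113], TCP at [224.162, 583.409, 231.291] pointing down, gripper open.
Joint ranges: [-2.91, 2.91], [-0.3, 2.13], [-1.5, 1.42], [0.17, 2.43], [-1.26, 4.41], [0.16, 1.93], [-2.52, 2.52]. Speed limits (rad/s): [1.89, 1.89, 2.39, 2.39, 3.01, 3.01, 3.01].

INTERFACE

Orientations are given as a unit quaternion [w, x, y, z].
In Python, from rig import robot, get_image, ticket gives the robot as it stands. The module is installed in compiled form; this text tells all that it offers.
- The arm moves only by the shell command python3 -m inch 'ROWS' [OPENING] [FORCE]. ROWS is JSON, a list of rows, each an object of numbers: "x", "y", "z": the shift along the tool's x, y, z in mm; "roll": the turn about the tool's z in rad. A call has exactly 8 rows; each row shifts and turns the commanded pose from where the row before left it, along the tool's axes as they then stand; what a row does not reach is not made up. A row lasts 1/8 s, in which the tool goes at most 62.5 mm and 10.7 degrees, less where a joint would pass 70% of its speed; a pose out of reach is approached as far as the arm can. A call is refused whole if a number of a shift passes 62.5 or a number of a turn 0.188, either way. A call with a gripper value outside its range is refused whole. OPENING is the gripper's target within -1 to 1 (fully open at 1, half-way at 0, shut at -1), set as the call begins (- or left out, the last holds). The fingers move at their own pace and stop on an object; FORCE is the grip in N (left out, the last holds). Time passes only in rows, so rows that do not move let the fingers close, or fill a call up. It gives the time, the measured TCP pose, the force, the opening and the grip force at its end, in the units of the state.
- robot.get_state(): the state, without advancing time (a new reading comes with each control period).
- get_image(name): name is "scene" or "top" or "wrist"; returns a dict with "image" (400x640x3 uint8, blue, green, red), "fx", "fy", "cx", "cy" (pixels), "rvec" (rotation vector, rad) and "tvec" (3), from world to camera coordinates, as OpenCV has them; the wrist camera has in their place "T_tool_cam" (4x4, takes a point from camera to tool coordinates, whose origin is the TCP and whose axes are the flange's). Camera axes: x right, y down, z forward; pixel columns grow to the right and rows downward; lengths in mm; the calibration is good to about 2 mm. The wrist camera is an equidistant fisheye: a pixel r from the principal point sees the ray r / f radians off the axis. A picture is of the moment at which its call begins: read the wrist's pose just before it. There is no depth.
- ticket.finish_job(): hands the job in; it is judged then, once.
The state is a dict: "time": time; "joint_positions": joint angles; "dq": joint speeds; "joint_torque": joint torques, N m; "tcp_pos": TCP position; "tool_rot": TCP orientation; "wrist_force": force on the tool from outside, world axes, zero at the start; "ft_torque": the same for the moment, N m; "width": finger opening in mm; "grip_force": force on a finger pad.
Only numpy, scipy, OpenCV 4.12 (cv2) and the standard library are available. Lean on these libraries where they do the work, as an engineer would, in place of code of your own. Each camera call takes 0.05 s, during which the arm holds its last target. There are 200 camera calls.

## Working session

There is one attempt and no reset: what is moved stays moved. The work goes in short steps, Python scripts to look and compute and a shell command to move; the robot and the scene stay as the last step left them, time stands still between calls to the robot, and variables do not carry over. Pictures are saved under pics/ and viewed, at most 10 in all, crops included, and the job is handed in when it is done.

```bash
mkdir -p pics; ls
python3 - <<'E'
from rig import robot,get_image
import cv2,pickle
s=robot.get_state();print(s)
d={}
for n in("scene","top","wrist"):
    g=get_image(n);d[n]=g;cv2.imwrite(f"pics/{n}0.png",g["image"]);print(n,{k:v for k,v in g.items() if k!="image"})
d['s']=s
pickle.dump(d,open("d0.pkl","wb"))
cv2.imwrite("pics/both0.png",cv2.resize(d["top"]["image"],(800,500)))
E
```

```text
pics
{'time': 0.0, 'joint_positions': array([-1.27422238,  0.52202205, -0.03632813,  1.59997829,  0.02120734,
        1.02112762, -0.11278299]), 'dq': array([-1.31433732e-04, -2.69754498e-04,  5.14966613e-05,  1.21404099e-04,
        1.39765292e-03, -4.52555531e-05,  4.17067206e-04]), 'joint_torque': array([-3.26527270e-04, -9.27107191e+01,  1.97969958e+00, -3.69938207e+01,
        1.78260991e-02,  8.18463770e-03,  3.44667842e-05]), 'tcp_pos': array([224.04486232, 583.10499883, 230.73137187]), 'tool_rot': array([-6.10413096e-05,  1.82355367e-01,  9.83232520e-01, -5.71778845e-04]), 'wrist_force': array([0.31227003, 0.03503022, 0.2376142 ]), 'ft_torque': array([-0.06082321, -0.00551156,  0.02148557]), 'grip_force': 0.0, 'width': 85.35415543474619}
scene {'fx': 400.96353191189, 'fy': 400.96353191189, 'cx': 321.4800369779818, 'cy': 195.39573333420594, 'rvec': array([ 1.89167369,  1.86400197, -0.58440548]), 'tvec': array([ -57.13692409, -385.65293631, 1298.0469185 ])}
top {'fx': 389.4570920889732, 'fy': 389.4570920889732, 'cx': 317.3235088544736, 'cy': 197.43545696226425, 'rvec': array([ 2.19003056, -2.03541372,  0.20920196]), 'tvec': array([ 26.38107428, 604.59075253, 873.04677781])}
wrist {'fx': 309.70691628693146, 'fy': 309.70691628693146, 'cx': 320.2571697396857, 'cy': 195.6681655374671, 'T_tool_cam': array([[ 1.97088846e-05, -9.48817212e-01, -3.15825739e-01,
         8.21186851e+01],
       [ 9.99999421e-01,  3.58515967e-04, -1.01466476e-03,
         1.40883637e+00],
       [ 1.07595996e-03, -3.15825536e-01,  9.48816670e-01,
        -1.42141267e+02],
       [ 0.00000000e+00,  0.00000000e+00,  0.00000000e+00,
         1.00000000e+00]])}
```

View pics/top0.png

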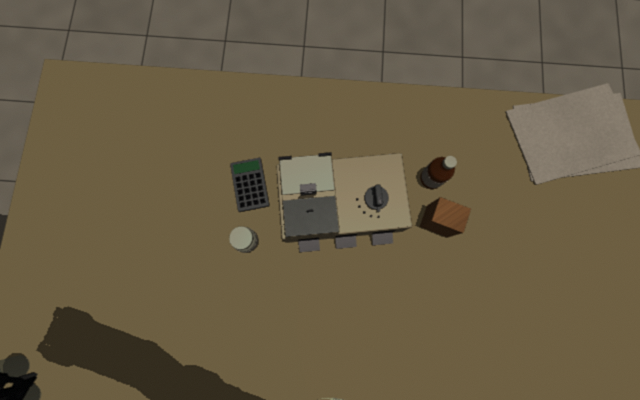

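View pics/scene0.png

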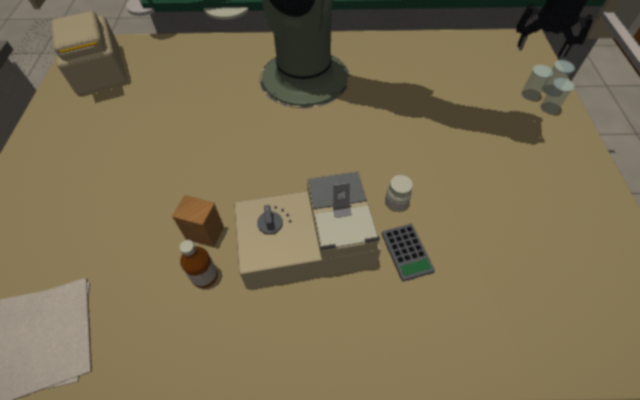

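The top view shows the dispenser at about columns 275–410 and rows 152–240, with its outlets towards the robot. The bottle and carton are beyond the knob end, the jar and calculator at the hopper end. I'll enlarge it next.

Run:
```python
import cv2,pickle,numpy as np
d=pickle.load(open("d0.pkl","rb"))
a=d["top"]["image"][145:257,265:421]
a=cv2.convertScaleAbs(cv2.resize(a,None,fx=5,fy=5,interpolation=cv2.INTER_CUBIC),alpha=1.8)
cv2.imwrite("pics/topc.png",a)
a=d["scene"]["image"][168:292,228:384]
a=cv2.convertScaleAbs(cv2.resize(a,None,fx=4.7,fy=4.7,interpolation=cv2.INTER_CUBIC),alpha=1.5)
cv2.imwrite("pics/scc.png",a)
```

```text
(no output)
```

View pics/topc.png

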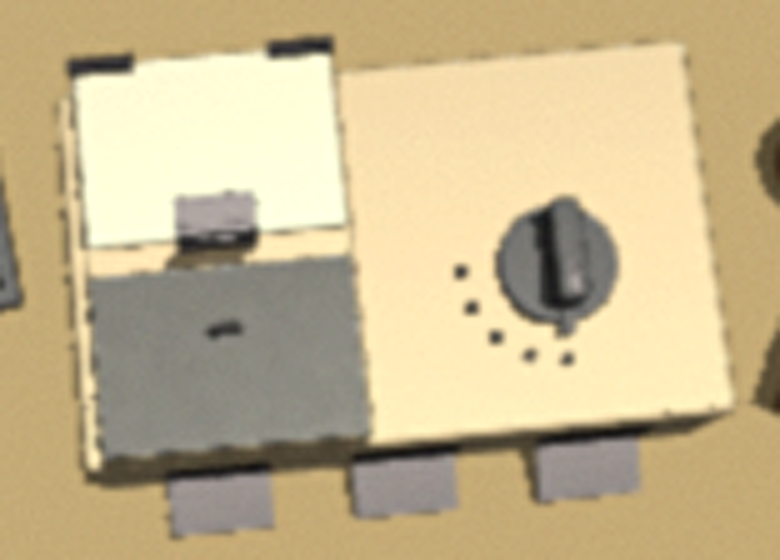

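View pics/scc.png

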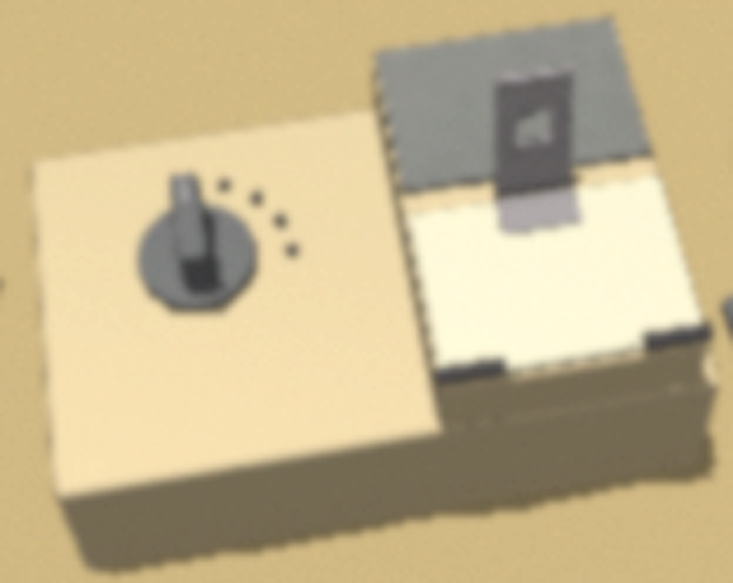

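Top crop: knob axis near (560,262), pips from (568,358) to (461,271), staple at (225,328), and the hasp near upright with its tip edge at about (215,193). Scene crop: hasp tip at about (534,78), deck corners at (35,160) and (60,495). Next I'll fit the dispenser pose and hasp angle to these.

```bash
cat > h.py <<'E'
import numpy as np,cv2
from scipy.spatial.transform import Rotation as R
def W(p,P):
    c,s=np.cos(p[2]),np.sin(p[2]);P=np.atleast_2d(P)
    return np.c_[p[0]+c*P[:,0]-s*P[:,1],p[1]+s*P[:,0]+c*P[:,1],P[:,2]]
def proj(g,P):
    K=np.array([[g["fx"],0,g["cx"]],[0,g["fy"],g["cy"]],[0,0,1]])
    return cv2.projectPoints(np.float64(P),g["rvec"],g["tvec"],K,None)[0].reshape(-1,2)
def rot(s): q=s["tool_rot"]; return R.from_quat([q[1],q[2],q[3],q[0]])
E
python3 - <<'E'
import pickle
from h import *
from scipy.optimize import least_squares
d=pickle.load(open("d0.pkl","rb"))
pip=[[-15-44*np.cos(.4*k),-75+44*np.sin(.4*k),93] for k in range(5)]
tip=lambda t:[1-72*np.cos(t),80,139+72*np.sin(t)]
tw=np.array([(685,45),(732,405),(568,358),(530,354),(496,337),(472,307),(461,271),(225,328),(215,193)])
tP=lambda t:[[90,-150,90],[-90,-150,90]]+pip+[[-39,80,148],tip(t)]
sw=np.array([(35,160),(60,495),(440,430),(223,185),(257,198),(281,221),(292,250),(534,78)])
sP=lambda t:[[-90,-150,90],[90,-150,90],[90,20,90]]+pip[1:]+[tip(t)]
tw=(tw+.5)/5-.5+[265,145]; sw=(sw+.5)/4.7-.5+[228,168]
f=lambda p:np.r_[(proj(d["top"],W(p,tP(p[3])))-tw).ravel(),(proj(d["scene"],W(p,sP(p[3])))-sw).ravel()]
b=min((least_squares(f,[600,0,y,1.5],loss="soft_l1") for y in(0,1.5,3,-1.5)),key=lambda r:r.cost)
p=b.x;print(p,b.cost);print(np.round(b.fun.reshape(-1,2),1))
np.save("p.npy",p)
s=d["s"];print("tool axes",rot(s).as_matrix().round(3),s["tcp_pos"])
for n,P in dict(grip=[-15,-75,122],hinge=[1,80,139],tip=tip(p[3]),flat=[1-62,80,140]).items():
    w=W(p,P)[0];print(n,w.round(1),np.hypot(*w[:2]).round())
# rough tops of bystanders from both views
def tri(a,c):
    def r(x):return np.r_[proj(d["top"],x[None])[0]-a,proj(d["scene"],x[None])[0]-c]
    q=least_squares(r,[600,0,50.]);return q.x.round(),q.cost
print("bottle cap",tri((449,162),(188,246)),"jar",tri((242,237),(401,185)))
E
```

```text
[6.06584713e+02 1.23419288e+01 1.71808956e-01 1.55437257e+00] 8.880415858468469
[[-0.7 -2. ]
 [ 1.   0.8]
 [-0.3 -0.1]
 [-0.3 -0.1]
 [-0.2 -0.3]
 [-0.3 -0.2]
 [-0.2 -0.2]
 [-0.2 -0.2]
 [-0.5  2.7]
 [-1.7 -0.5]
 [-1.6  0.6]
 [-0.2  0.2]
 [ 0.1 -0.4]
 [-0.2 -0.6]
 [-0.3 -0.6]
 [-0.2 -0.5]
 [ 1.   1.9]]
tool axes [[-0.933  0.359 -0.   ]
 [ 0.359  0.933 -0.001]
 [-0.    -0.001 -1.   ]] [224.04486232 583.10499883 230.73137187]
grip [604.6 -64.1 122. ] 608.0
hinge [593.9  91.3 139. ] 601.0
tip [592.7  91.1 211. ] 600.0
flat [532.8  80.7 140. ] 539.0
bottle cap (array([ 685., -215.,  145.]), np.float64(0.30498612013859644)) jar (array([493., 239.,  73.]), np.float64(0.6292372742615413))
```

```bash
python3 -m inch '[{"x":-34,"y":-19,"z":-3},{"x":-34,"y":-19,"z":-3},{"x":-34,"y":-19,"z":-3},{"x":-34,"y":-19,"z":-3},{"x":-34,"y":-19,"z":-3},{"x":-34,"y":-19,"z":-3},{"x":-34,"y":-19,"z":-3},{"x":-34,"y":-19,"z":-3}]' -1 20
python3 -m inch '[{"x":-34,"y":-19},{"x":-34,"y":-19},{"x":-34,"y":-19},{"x":-34,"y":-19},{"x":-34,"y":-19},{"x":-34,"y":-19},{"x":-34,"y":-19},{"x":-34,"y":-19}]'
python3 -m inch '[{"roll":-0.135},{"roll":-0.135},{"roll":-0.135},{"roll":-0.134},{},{},{},{}]'
cat > st.py <<'E'
# tool position in the dispenser frame, and shifts to a target given in it
import sys;from h import *;from rig import robot
p=np.load("p.npy");s=robot.get_state();M=rot(s).as_matrix()
c,t=np.cos(p[2]),np.sin(p[2]);d=s["tcp_pos"]-[p[0],p[1],0]
print("disp",np.round([c*d[0]+t*d[1],-t*d[0]+c*d[1],d[2]],1),"yaw rel",round(np.arctan2(M[1,0],M[0,0])-p[2],3),"F",s["wrist_force"].round(1),"q7",s["joint_positions"][6].round(2),"w",round(s["width"],1),"g",s["grip_force"],"t",s["time"])
if len(sys.argv)>3: print("shift",(M.T@(W(p,[float(v) for v in sys.argv[1:4]])[0]-s["tcp_pos"])).round(1))
E
python3 st.py 35 80 240
```

```text
disp [-279.3  627.9  230.9] yaw rel 2.603 F [-0.4 -1.2  0.2] q7 -0.11 w 85.7 g 0.0 t 0.15
shift [-550.8 -309.1   -8.9]invalid input
invalid input
invalid input
```

```bash
python3 -m inch '[{"x":-34,"y":-19,"z":-3,"roll":0},{"x":-34,"y":-19,"z":-3,"roll":0},{"x":-34,"y":-19,"z":-3,"roll":0},{"x":-34,"y":-19,"z":-3,"roll":0},{"x":-34,"y":-19,"z":-3,"roll":0},{"x":-34,"y":-19,"z":-3,"roll":0},{"x":-34,"y":-19,"z":-3,"roll":0},{"x":-34,"y":-19,"z":-3,"roll":0}]' -1 20
```

```text
time: 1.15
tcp_pos: [424.2, 342.8, 255.3]
tool_rot: [-0.0, 0.182, 0.983, -0.0]
wrist_force: [1.0, 0.4, 0.3]
width: 0.2
grip_force: 0.0
```

All four keys are needed.

```bash
python3 -m inch '[{"x":-34,"y":-19,"z":0,"roll":0},{"x":-34,"y":-19,"z":0,"roll":0},{"x":-34,"y":-19,"z":0,"roll":0},{"x":-34,"y":-19,"z":0,"roll":0},{"x":-34,"y":-19,"z":0,"roll":0},{"x":-34,"y":-19,"z":0,"roll":0},{"x":-34,"y":-19,"z":0,"roll":0},{"x":-34,"y":-19,"z":0,"roll":0}]'
python3 -m inch '[{"x":0,"y":0,"z":0,"roll":-0.135},{"x":0,"y":0,"z":0,"roll":-0.135},{"x":0,"y":0,"z":0,"roll":-0.135},{"x":0,"y":0,"z":0,"roll":-0.134},{"x":0,"y":0,"z":0,"roll":0},{"x":0,"y":0,"z":0,"roll":0},{"x":0,"y":0,"z":0,"roll":0},{"x":0,"y":0,"z":0,"roll":0}]'
python3 st.py 35 80 195
python3 - <<'E'
from rig import get_image
import cv2
a=get_image("wrist")["image"];cv2.imwrite("pics/w1.png",a)
E
```

```text
time: 2.15
tcp_pos: [623.5, 103.5, 255.1]
tool_rot: [-0.0, 0.182, 0.983, -0.0]
wrist_force: [-1.0, 0.4, 1.3]
width: 0.1
grip_force: 0.0
time: 3.15
tcp_pos: [622.9, 104.6, 255.3]
tool_rot: [0.0, -0.086, 0.996, -0.0]
wrist_force: [0.4, 1.5, 0.7]
width: -0.2
grip_force: 0.0
disp [ 31.9  88.1 255.3] yaw rel -3.142 F [0.4 1.5 0.7] q7 1.47 w -0.2 g 0.0 t 3.15
shift [-3.1 -8.1 60.3]
```

View pics/w1.png

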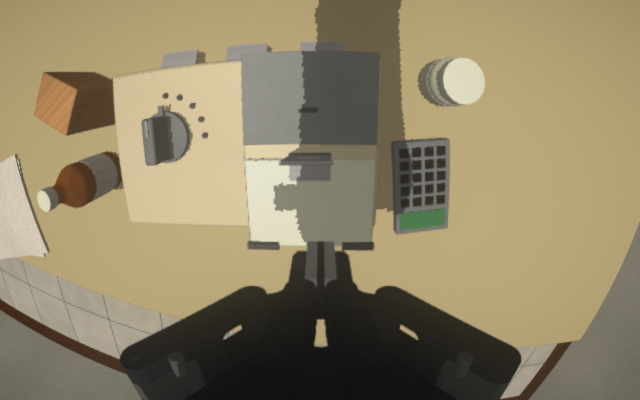

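The wrist view shows the hasp almost edge-on at (305,157), with its fixed leaf behind at (310,172), so it leans slightly forward at about 1.4 rad. The fingers are behind it and the path is clear.

```bash
python3 -m inch '[{"x":-1,"y":-4,"z":10,"roll":0},{"x":-1,"y":-4,"z":15,"roll":0},{"x":-1,"y":0,"z":15,"roll":0},{"x":0,"y":0,"z":15,"roll":0},{"x":0,"y":0,"z":5,"roll":0},{"x":10,"y":0,"z":2,"roll":0},{"x":10,"y":0,"z":2,"roll":0},{"x":10,"y":0,"z":1,"roll":0}]'
python3 st.py 0 80 190
python3 -m inch '[{"x":5,"y":0,"z":0,"roll":0},{"x":6,"y":0,"z":1,"roll":0},{"x":6,"y":0,"z":1,"roll":0},{"x":6,"y":0,"z":1,"roll":0},{"x":6,"y":0,"z":1,"roll":0},{"x":5,"y":0,"z":1,"roll":0},{"x":4,"y":0,"z":1,"roll":0},{"x":0,"y":0,"z":0,"roll":0}]'
python3 st.py -56 80 163
```

```text
time: 4.2
tcp_pos: [597.0, 91.9, 190.6]
tool_rot: [0.0, -0.086, 0.996, 0.0]
wrist_force: [-0.0, 0.7, -0.3]
width: -0.4
grip_force: 0.4
disp [  4.1  80.  190.6] yaw rel -3.141 F [-0.   0.7 -0.3] q7 1.48 w -0.4 g 0.36932269111275673 t 4.2
shift [ 4.1 -0.   0.6]
time: 5.2
tcp_pos: [560.0, 85.4, 184.3]
tool_rot: [-0.0, -0.086, 0.996, -0.0]
wrist_force: [0.5, 0.0, 0.5]
width: -0.1
grip_force: 0.0
disp [-33.4  80.  184.3] yaw rel -3.141 F [0.5 0.  0.5] q7 1.47 w -0.1 g 0.0 t 5.2
shift [22.6  0.  21.3]
```

```bash
python3 -m inch '[{"x":5,"y":0,"z":3,"roll":0},{"x":5,"y":0,"z":4,"roll":0},{"x":4,"y":0,"z":4,"roll":0},{"x":4,"y":0,"z":5,"roll":0},{"x":4,"y":0,"z":5,"roll":0},{"x":3,"y":0,"z":5,"roll":0},{"x":3,"y":0,"z":5,"roll":0},{"x":2,"y":0,"z":4,"roll":0}]'
python3 st.py
python3 -m inch '[{"x":1,"y":0,"z":3,"roll":0},{"x":0,"y":0,"z":2,"roll":0},{"x":0,"y":0,"z":2,"roll":0},{"x":0,"y":0,"z":1,"roll":0},{"x":0,"y":0,"z":1,"roll":0},{"x":0,"y":0,"z":0,"roll":0},{"x":0,"y":0,"z":0,"roll":0},{"x":0,"y":0,"z":0,"roll":0}]'
python3 st.py -64 80 140
```

```text
time: 6.2
tcp_pos: [530.5, 80.3, 149.0]
tool_rot: [-0.0, -0.086, 0.996, -0.0]
wrist_force: [0.5, 0.8, 1.1]
width: -0.0
grip_force: 0.1
disp [-63.3  80.  149. ] yaw rel -3.141 F [0.5 0.8 1.1] q7 1.46 w -0.0 g 0.13044541992712766 t 6.2
time: 7.2
tcp_pos: [529.8, 80.2, 140.5]
tool_rot: [0.0, -0.086, 0.996, -0.0]
wrist_force: [-1.2, -0.6, 6.1]
width: 0.3
grip_force: 2.8
disp [-64.1  80.  140.5] yaw rel -3.141 F [-1.2 -0.6  6.1] q7 1.46 w 0.3 g 2.823325245694832 t 7.2
shift [-0.1  0.   0.5]
```

```bash
python3 -m inch '[{"x":0,"y":0,"z":1,"roll":0},{"x":0,"y":0,"z":0.5,"roll":0},{"x":0,"y":0,"z":0,"roll":0},{"x":0,"y":0,"z":0,"roll":0},{"x":0,"y":0,"z":0,"roll":0},{"x":0,"y":0,"z":0,"roll":0},{"x":0,"y":0,"z":0,"roll":0},{"x":0,"y":0,"z":0,"roll":0}]'
python3 st.py
python3 -m inch '[{"x":0,"y":0,"z":-10,"roll":0},{"x":0,"y":0,"z":-20,"roll":0},{"x":0,"y":0,"z":-25,"roll":0},{"x":0,"y":0,"z":-25,"roll":0},{"x":0,"y":-20,"z":0,"roll":0},{"x":-5,"y":-25,"z":0,"roll":0},{"x":-5,"y":-25,"z":0,"roll":0},{"x":-5,"y":-20,"z":0,"roll":0}]'
python3 - <<'E'
from rig import get_image
import cv2,numpy as np
a=get_image("wrist")["image"][:, :];b=get_image("scene")["image"][168:292,228:384]
b=cv2.resize(b,None,fx=3,fy=3,interpolation=cv2.INTER_CUBIC)
a=cv2.resize(a,(595,372))
cv2.imwrite("pics/w2.png",cv2.convertScaleAbs(cv2.resize(np.hstack([a[:, 100:430],b]),None,fx=1,fy=1),alpha=1.4))
E
python3 st.py -15 -75 150
```

```text
time: 8.2
tcp_pos: [529.9, 80.2, 139.9]
tool_rot: [0.0, -0.086, 0.996, 0.0]
wrist_force: [-7.6, -1.1, 26.3]
width: -0.5
grip_force: 13.0
disp [-64.   80.  139.9] yaw rel -3.141 F [-7.6 -1.1 26.3] q7 1.46 w -0.5 g 13.002166338264942 t 8.2
time: 9.2
tcp_pos: [560.2, -7.0, 218.9]
tool_rot: [0.0, -0.086, 0.996, -0.0]
wrist_force: [0.2, -0.3, 0.4]
width: -0.2
grip_force: 0.0
disp [-49.  -12.3 218.8] yaw rel -3.144 F [-0.8  0.6 -0. ] q7 1.65 w -0.1 g 0.0 t 9.3
shift [-34.1 -62.6  68.9]
```

View pics/w2.png

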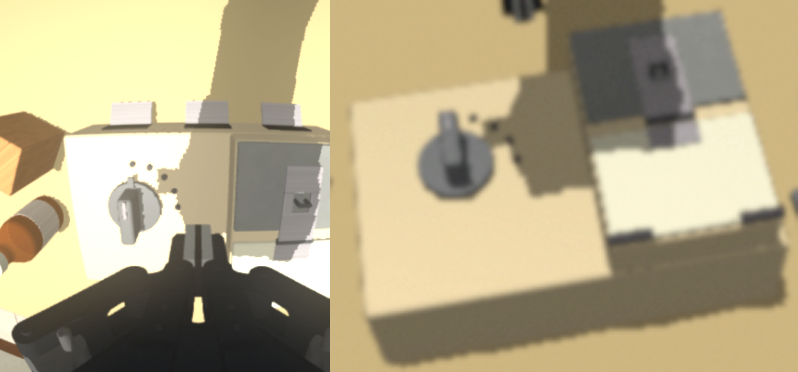

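The hasp lies flat with the staple through its slot: wrist half (300,200), scene half (658,68). Next is the knob.

```bash
python3 -m inch '[{"x":-9,"y":-16,"z":0,"roll":0},{"x":-9,"y":-16,"z":0,"roll":0},{"x":-8,"y":-16,"z":0,"roll":0},{"x":-8,"y":-14.6,"z":0,"roll":0},{"x":0,"y":0,"z":15,"roll":0},{"x":0,"y":0,"z":20,"roll":0},{"x":0,"y":0,"z":20,"roll":0},{"x":0,"y":0,"z":4,"roll":0}]' 0 40
python3 st.py -15 -75 104
python3 - <<'E'
from rig import get_image,robot
from h import *
s=robot.get_state();g=get_image("wrist");p=np.load("p.npy");T=g["T_tool_cam"]
a=g["image"]
for P in([-38,-82,135],[-38,-68,135],[8,-82,135],[8,-68,135]):
    X=rot(s).as_matrix().T@(W(p,P)[0]-s["tcp_pos"]); c=T[:3,:3].T@(X-T[:3,3])
    th=np.arctan2(np.hypot(c[0],c[1]),c[2]);u=c[:2]/np.hypot(c[0],c[1])*th*g["fx"]+[g["cx"],g["cy"]]
    cv2.circle(a,tuple(np.int32(u.round())),1,(0,0,255),-1)
cv2.imwrite("pics/w3.png",cv2.resize(a[100:360,180:460],None,fx=2.3,fy=2.3))
E
```

```text
time: 10.3
tcp_pos: [603.1, -61.2, 158.0]
tool_rot: [-0.001, -0.086, 0.996, 0.0]
wrist_force: [-0.1, 0.1, 1.0]
width: 42.6
grip_force: 0.0
disp [-16.  -71.9 158. ] yaw rel -3.141 F [-0.1  0.1  1. ] q7 1.75 w 42.6 g 0.0 t 10.3
shift [-1.2 -3.2 53.9]
```

View pics/w3.png

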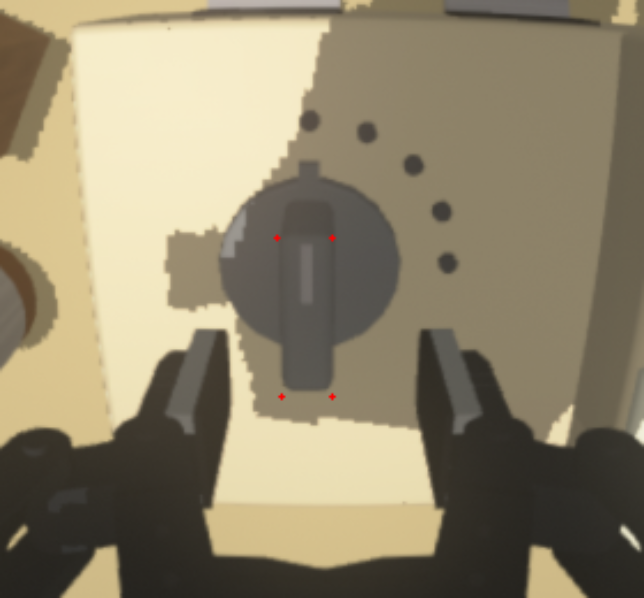

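The projected bar outline (red dots) matches the bar at crop columns 280–333 to about 1 mm. Descending and gripping.

```bash
python3 -m inch '[{"x":-1,"y":-2.5,"z":6,"roll":0},{"x":0,"y":0,"z":10,"roll":0},{"x":0,"y":0,"z":10,"roll":0},{"x":0,"y":0,"z":10,"roll":0},{"x":0,"y":0,"z":8,"roll":0},{"x":0,"y":0,"z":6,"roll":0},{"x":0,"y":0,"z":3,"roll":0},{"x":0,"y":0,"z":0,"roll":0}]'
python3 st.py -15 -75 105
python3 -m inch '[{"x":0,"y":0,"z":0,"roll":0},{"x":0,"y":0,"z":0,"roll":0},{"x":0,"y":0,"z":0,"roll":0},{"x":0,"y":0,"z":0,"roll":0},{"x":0,"y":0,"z":0,"roll":0},{"x":0,"y":0,"z":0,"roll":0},{"x":0,"y":0,"z":0,"roll":0},{"x":0,"y":0,"z":0,"roll":0}]' -1 60
python3 st.py -15 -75 105
```

```text
time: 11.35
tcp_pos: [605.5, -64.1, 106.7]
tool_rot: [-0.0, -0.086, 0.996, -0.0]
wrist_force: [-0.4, 0.3, -0.2]
width: 42.7
grip_force: 0.0
disp [-14.1 -75.1 106.7] yaw rel -3.141 F [-0.4  0.3 -0.2] q7 1.75 w 42.7 g 0.0 t 11.35
shift [0.9 0.1 1.7]
time: 12.35
tcp_pos: [605.9, -64.9, 107.3]
tool_rot: [0.0, -0.086, 0.996, -0.0]
wrist_force: [0.0, -4.7, 5.8]
width: 13.1
grip_force: 59.9
disp [-13.9 -76.  107.3] yaw rel -3.142 F [ 0.  -4.7  5.8] q7 1.75 w 13.1 g 59.91141378879547 t 12.35
shift [1.1 1.  2.3]
```

```bash
python3 -m inch '[{"x":0,"y":0,"z":0,"roll":0.1},{"x":0,"y":0,"z":0,"roll":0.1},{"x":0,"y":0,"z":0,"roll":0.1},{"x":0,"y":0,"z":0,"roll":0.1},{"x":0,"y":0,"z":0,"roll":0.1},{"x":0,"y":0,"z":0,"roll":0.1},{"x":0,"y":0,"z":0,"roll":0.1},{"x":0,"y":0,"z":0,"roll":0.1}]'
python3 st.py -15 -75 105; python3 -c "
from rig import robot;s=robot.get_state();print(s['ft_torque'])"
```

```text
time: 13.35
tcp_pos: [605.8, -65.8, 107.3]
tool_rot: [0.001, 0.311, 0.95, -0.001]
wrist_force: [-0.9, -9.7, 4.9]
width: 13.1
grip_force: 60.0
disp [-14.1 -76.9 107.3] yaw rel 2.338 F [-0.9 -9.7  4.9] q7 1.12 w 13.1 g 59.95636582374573 t 13.35
shift [1.9 0.7 2.3]
[-2.09922406  0.08007186  0.14811521]
```

```bash
python3 -m inch '[{"x":0,"y":0,"z":0,"roll":0.1},{"x":0,"y":0,"z":0,"roll":0.1},{"x":0,"y":0,"z":0,"roll":0.1},{"x":0,"y":0,"z":0,"roll":0.1},{"x":0,"y":0,"z":0,"roll":0},{"x":0,"y":0,"z":0,"roll":0},{"x":0,"y":0,"z":0,"roll":0},{"x":0,"y":0,"z":0,"roll":0}]'
python3 st.py -15 -75 105
python3 - <<'E'
from rig import robot,get_image
import cv2,numpy as np
print(robot.get_state()['ft_torque'])
a=get_image("wrist")["image"][60:360,160:480];b=get_image("top")["image"][145:257,265:421]
b=cv2.copyMakeBorder(cv2.resize(b,None,fx=2.6,fy=2.6,interpolation=cv2.INTER_CUBIC),0,9,0,0,cv2.BORDER_CONSTANT)
a=cv2.copyMakeBorder(a,0,b.shape[0]-300,0,0,cv2.BORDER_CONSTANT) if b.shape[0]>=300 else a[:b.shape[0]]
cv2.imwrite("pics/w4.png",cv2.convertScaleAbs(np.hstack([a,b]),alpha=1.4))
E
```

```text
time: 14.35
tcp_pos: [605.5, -66.1, 107.3]
tool_rot: [0.001, 0.492, 0.871, -0.001]
wrist_force: [-3.0, -12.1, 6.5]
width: 13.2
grip_force: 60.4
disp [-14.5 -77.1 107.3] yaw rel 1.941 F [ -3.  -12.1   6.5] q7 0.81 w 13.2 g 60.39644122123718 t 14.35
shift [2.1 0.3 2.3]
[-2.35662817  0.52078991  0.0776154 ]
```

View pics/w4.png

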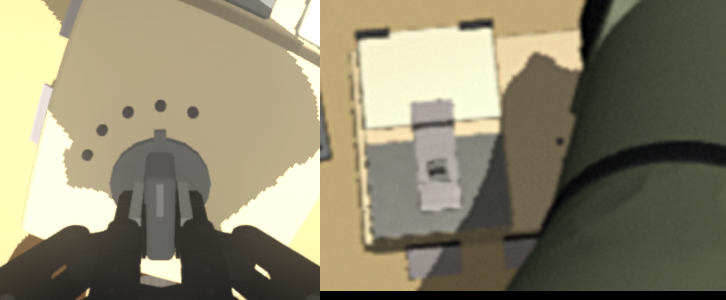

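The wrist view shows the nose at (160,133) in line with the pip at (160,106). That is the fourth pip counting rest, so the knob is at the third click. The hasp is flat over the staple at (437,170).

```bash
python3 -c "
from rig import ticket;print(ticket.finish_job())"
```

```text
the job is handed in; nothing more can be done
None
```

The hasp lies flat over the staple, and I handed the job in at about 14.5 s with the fingers gripping the knob at the third click (1.2 rad turned, 60 N grip); the rig returned no verdict, and I did not re-measure the bystanders at the end.

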